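Snap a caster into a trolley leg and proof-pull it

TASK

Take the caster out of the wooden block, push its stem into the socket of the upturned trolley leg until it snaps fully home, and then prove that it holds: pull up on the caster until the pull on the leg is about 15 N (12 N is the least that counts, and it must never go over 18 N) and keep that pull on for about a second. Then ease off and let go, with the caster fully home in the leg, and leave the other things where they are.

Things in the scene. Friction and masses are not known exactly. Their poses are not given: they have to be found in the camera images.
- caster: Small rigid caster (0.11 to 0.18 kg), standing stem down in one of the block's three holes. Origin: on the stem's axis in the shoulder face, the underside of its round 32 mm bridge plate (4 mm thick), which rests on the block; z up, x along the wheel's axle. A 50 mm wheel, 22 mm wide, stands in a steel fork above; its top is 60 mm above the origin. Any yaw fits the socket.
- fork (a point): Middle of the caster's fork, on the wheel's axle, 35 mm above the caster's origin. The flat fork cheeks are the place to pinch: outer faces 33 mm apart along x, 24 mm wide along y, reaching from 2 to 46 mm above the caster's origin.
- stem_tip (a point): Tip of the caster's stem, 33 mm below the caster's origin, on the axis. From below: a point 8 mm across widening to a bulb of 16 mm (23 to 26 mm below the origin), a neck of 10 mm (10 to 23 mm below), then 16 mm up to the shoulder.
- socket (a point): Centre of the socket's mouth in the top of the upright trolley leg (steel, 36 mm square, top 115 mm above the table): round hole of 18 mm, 45 mm deep, 2 mm chamfer; z up. A spring clip 14 to 19 mm down lets the bulb through with a snap at a push of about 6 to 16 N; home, the caster's origin lies here. It then has 1 to 5.5 mm of free play upwards, each time different, and holds well over 20 N.
- leg (a joint): How far the leg has risen in the proof stand, in m: 0 at rest on its stop, up to 0.006. A stiff spring holds it down: the pull on the leg (the pull of the hand less the caster's weight of 1 to 2 N) is 16 N for each mm of rise, so 12 N is 0.00075 and 18 N is 0.001125, too little to tell by its position reading. Pushing down does not move it.
- stand: The proof stand, fixed to the table: grey base 150 x 110 x 30 mm with two dark steel guides (to 75 mm high) either side of the leg, which rises from its middle. Origin: centre of the base's underside; x along the long side; yaw varies.
- block: Wooden block 70 x 240 x 45 mm, fixed, with three holes of 20 mm diameter, 36 mm deep, 80 mm apart along its y, in its top. Origin: centre of its underside.
- foot_a: Levelling foot standing stem down in a hole of the block (black round pad of 42 mm diameter, its top 20 mm above the block). Leave it there. Origin: on its axis at the block's top face.
- foot_b: A second levelling foot like foot_a, in another hole of the block. Leave it there.
- wrench: Steel wrench, 180 mm long, lying on the table. Leave it. Origin: centre of its underside.
- jar: Glass jar, 60 mm diameter, 85 mm high, on the table. Leave it. Origin: centre of its underside.
- can: Grey can, 54 mm diameter, 150 mm high, on the table. Leave it. Origin: centre of its underside.
- carton: Small cardboard carton 60 x 50 x 45 mm on the table. Leave it. Origin: centre of its underside.
Mind the look-alikes: they are no part of the job. Leave any orange look-alike of the caster alone.

How it is judged:
By the outcome, as a careful person would: the job done as asked, in the order asked, and still so for the second after the job is handed in, with the robot touching nothing.
It also fails if it takes over 67 s, if anything falls off the work surface, if the arm or the gripper's body presses on something with over 40 N, if the wrist force passes 120 N, or if a joint passes its speed limit or range.

ROBOT

A 6-joint arm with a two-finger parallel gripper is mounted at the origin on the work surface. World frame = base frame: x ahead of the robot, y to its left, z up, the work surface at z = 0. Lengths are in m, angles in rad, forces in N, time in s.
With the tool pointing down it reaches from about 0.3 to 0.775 m from the base axis. Payload 14.6 kg.
Tool frame: the origin (TCP) lies at the very end of the fingers, on their centre line; the grasp point (between the pads) lies 19 mm behind it; y points along the fingers, x is the direction in which the jaws open and shut, and the axes are right-handed (so a half turn about y gives the same grasp; the last joint's range is limited). The gripper opens to 94 mm and grips with 3 to 60 N. Pads are 16 mm wide; open, the fingers measure 119 mm over their backs; the gripper's body (75 mm by 177 mm) begins 78 mm behind the grasp point.
Start: joints at [1.198, 0.3, 1.521, -0, 1.321, -0.067], TCP at [0.166, 0.524, 0.205] pointing down, gripper open.
Joint ranges: [-3.03, 3.03], [-0.79, 2.21], [0.23, 2.52], [-1.04, 4.18], [0, 3.07], [-2.55, 2.55]. Speed limits (rad/s): [2.22, 2.22, 2.57, 3.14, 3.14, 3.14].

INTERFACE

Orientations are given as [roll, pitch, yaw] about the fixed x, y, z axes, in that order (R = Rz(yaw) Ry(pitch) Rx(roll)).
In Python, from station import * gives the robot as it stands.
- The arm moves only by the tool send_rows, never from a script. Its argument "series" is text: rows parted by semicolons, each of 7 numbers parted by spaces: the turn, a rotation vector about the tool's x, y, z in units of 5 degrees (1.0 is 5 degrees), then the shift along the tool's x, y, z in cm, then the opening, from -1 (shut) to 1 (fully open). A call has exactly 10 rows; each row is the pose to reach, as a shift and turn from the pose commanded when the call began, along the tool's axes at that moment; what a row does not reach only later rows make up. A row lasts 1/12 s, in which the tool goes at most 41.7 mm and 7.16 degrees, less where a joint would pass 70% of its speed; a pose out of reach is approached as far as the arm can. A call with a gripper value outside its range is refused whole. The fingers move at their own pace and stop on an object; "newtons" is the grip in N (left out, the last holds). Time passes only in rows, so rows that repeat a pose let the fingers close, or fill a call up. It gives the time, the measured TCP pose, the force and the opening at its end, in the units of the state.
- get_obs(): the state, without advancing time (a new reading comes with each control period).
- camera(name): name is "scene" or "top" or "wrist"; returns the picture (420x560x3 uint8, red, green, blue); there is no depth.
- camera_info(name): a dict with "K" (3x3 intrinsics, pixels), "R" (3x3) and "t" (3): a world point X has camera coordinates R X + t; the wrist camera has in their place "mount" (4x4, takes a point from camera to tool coordinates, whose origin is the TCP and whose axes are the tool frame's). Camera axes: x right, y down, z forward; pixel columns grow to the right and rows downward; lengths in m; the calibration is good to about 2 mm. The wrist camera is an equidistant fisheye: a pixel r from the principal point sees the ray r / f radians off the axis. A picture is of the moment at which its call begins: read the wrist's pose just before it. camera_info takes no time and is no camera call.
- hand_in(): hands the job in, once; it reports no verdict.
The state is a dict: "time_s": time; "qpos": joint angles; "joint_vel": joint speeds; "tau": joint torques, N m; "ee_pos": TCP position; "eef_rot": TCP orientation; "force": force on the tool from outside, world axes, zero at the start; "moment": the same for the moment, N m; "grip_width": finger opening in m.
Only numpy, scipy, OpenCV 4.12 (cv2) and the standard library are available. Lean on these libraries where they do the work, as an engineer would, in place of code of your own. Each camera call takes 0.05 s, during which the arm holds its last target. There are 200 camera calls.

## Working session

There is one attempt and no reset: what is moved stays moved. The work goes in short steps, Python scripts to look and compute and a tool call to move; the robot and the scene stay as the last step left them, time stands still between calls to the robot, and variables do not carry over. Pictures are saved under pics/ and viewed, on a budget of 10 in all, crops included, one or two more only if the job needs it, and the job is handed in when it is done.

Besides the shell and the picture viewer there is one more tool, called after ">>>" by a JSON object that holds its "fn" and its "kwargs". send_rows: Moves the arm, as the interface text tells. Its arguments: {"type":"object","properties":{"series":{"type":"string"},"newtons":{"type":"number"}},"required":["series"]}

```bash
mkdir -p pics; ls; python3 - <<'E'
from station import *
import cv2,numpy as np
s=get_obs();print({k:np.round(v,4) for k,v in s.items()})
for n in("scene","top","wrist"):
    im=camera(n);cv2.imwrite(f"pics/{n}0.png",im[:,:,::-1]);print(n,{k:np.round(v,4).tolist() if not isinstance(v,str) else v for k,v in camera_info(n).items()})
E
```

```text
pics
{'time_s': np.float64(0.0), 'qpos': array([ 1.1984,  0.3005,  1.5216,  0.    ,  1.3207, -0.0666]), 'joint_vel': array([-0.0006, -0.0003, -0.0008,  0.0007,  0.0002, -0.0007]), 'tau': array([-3.20000e-03, -5.31807e+01, -3.52730e+01,  7.07000e-02,
        2.45000e-02, -1.00000e-04]), 'ee_pos': array([0.1655, 0.5243, 0.2049]), 'eef_rot': array([-1.5707e+00,  1.1000e-03,  1.2650e+00]), 'force': array([ 0.5684,  0.1633, -1.0593]), 'moment': array([ 0.0176, -0.0323,  0.027 ]), 'grip_width': np.float64(0.0938)}
scene {'K': [[431.7306, 0.0, 277.9814], [0.0, 431.7306, 206.4606], [0.0, 0.0, 1.0]], 'R': [[-0.4168, 0.9089, -0.0069], [0.6606, 0.2977, -0.6892], [-0.6244, -0.2919, -0.7245]], 't': [0.2645, -0.2864, 1.2525]}
top {'K': [[502.654, 0.0, 274.2808], [0.0, 502.654, 205.1097], [0.0, 0.0, 1.0]], 'R': [[-0.0223, -0.9997, 0.0115], [-0.9924, 0.0208, -0.1212], [0.1209, -0.0141, -0.9926]], 't': [-0.0286, 0.5614, 1.0775]}
wrist {'K': [[325.1923, 0.0, 282.5445], [0.0, 325.1923, 214.3096], [0.0, 0.0, 1.0]], 'mount': [[1.0, -0.0004, -0.0004, 0.0004], [0.0003, -0.2306, 0.9731, -0.1802], [-0.0005, -0.9731, -0.2306, 0.0676], [0.0, 0.0, 0.0, 1.0]]}
```

View pics/top0.png

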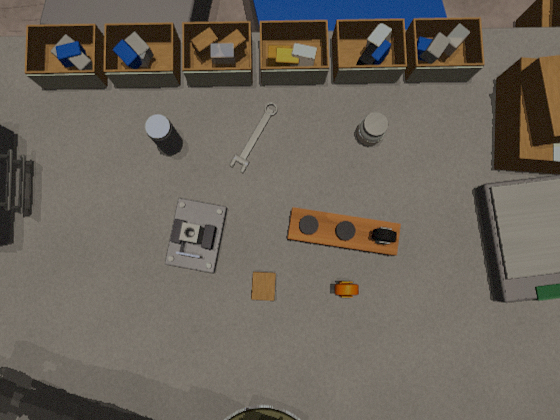

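View pics/scene0.png

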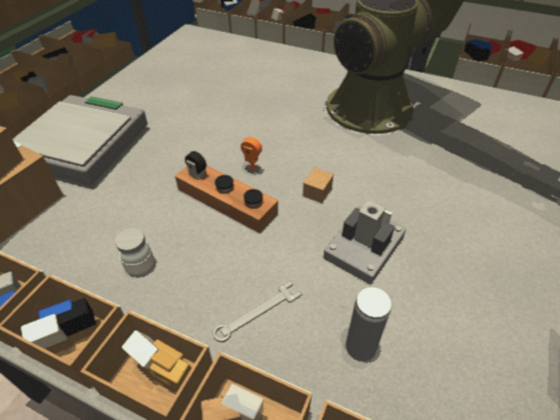

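The caster wanted is the black/steel one in the block: top (384,236), scene (196,163). The look-alike is the orange caster at top (347,289), scene (252,150). The feet at top (309,225) and (345,231) are flat black pads. The socket is at top (190,233), scene (373,210).

```bash
cat > h.py <<'E'
from station import *
import cv2,numpy as np
from scipy.spatial.transform import Rotation as Ro
def ray(n,uv):
    c=camera_info(n);K,R,t=map(np.array,(c['K'],c['R'],c['t']))
    d=R.T@np.linalg.inv(K)@np.array([*uv,1.]);return -R.T@t,d/np.linalg.norm(d)
def plane(n,uv,z):
    o,d=ray(n,uv);return o+d*(z-o[2])/d[2]
def meet(rays):
    A=0;b=0
    for o,d in rays:
        P=np.eye(3)-np.outer(d,d);A=A+P;b=b+P@o
    return np.linalg.solve(A,b)
def proj(n,X):
    c=camera_info(n);p=np.array(c['K'])@(np.array(c['R'])@X+np.array(c['t']));return p[:2]/p[2]
def tool():
    s=get_obs();return s['ee_pos'],Ro.from_euler('xyz',s['eef_rot']).as_matrix()
def wray(uv,pR=None):
    p,R=pR or tool();c=camera_info('wrist');K=np.array(c['K']);M=np.array(c['mount'])
    v=(np.array(uv)-K[:2,2])/K[0,0];r=np.linalg.norm(v)
    d=np.array([*(np.sin(r)*v/max(r,1e-9)),np.cos(r)]);return p+R@M[:3,3],R@M[:3,:3]@d
def wproj(X,pR=None):
    p,R=pR or tool();c=camera_info('wrist');K=np.array(c['K']);M=np.array(c['mount'])
    q=M[:3,:3].T@(R.T@(np.array(X)-p)-M[:3,3]);a=np.arctan2(np.hypot(*q[:2]),q[2])
    return K[:2,2]+K[0,0]*a*q[:2]/np.hypot(*q[:2])
E
python3 - <<'E'
from h import *
t=cv2.imread('pics/top0.png');s=cv2.imread('pics/scene0.png')
def cr(im,u,v,h=30): return cv2.resize(im[v-h:v+h,u-h:u+h],(390,290) if 0 else (300,300),interpolation=cv2.INTER_CUBIC)
a=np.vstack([np.hstack([cr(t,384,236),cr(s,196,163)]),np.hstack([cr(t,190,233),cr(s,373,210)])])
cv2.imwrite('pics/m.png',np.clip(a*1.6,0,255))
print('caster',plane('top',(384,236),.105),'scene',plane('scene',(196,158),.09))
print('socket',plane('top',(190,233),.115),plane('scene',(373,210),.115))
for n,uv in dict(f1=(309,225),f2=(345,231)).items(): print(n,plane('top',uv,.065))
print('can',plane('top',(158,126),.15),'jar',plane('top',(375,121),.085),'orange',plane('top',(347,288),.05))
E
```

```text
caster [ 0.48318356 -0.26431862  0.105     ] scene [ 0.48499301 -0.26906132  0.09      ]
socket [0.49728559 0.13292852 0.115     ] [0.50162433 0.13748286 0.115     ]
f1 [ 0.51241711 -0.11372359  0.065     ]
f2 [ 0.49789589 -0.19043306  0.065     ]
can [0.71184976 0.19136796 0.15      ] jar [ 0.73282388 -0.26160442  0.085     ] orange [ 0.37670819 -0.19221642  0.05      ][ WARN:0@0.067] global loadsave.cpp:1063 imwrite_ Unsupported depth image for selected encoder is fallbacked to CV_8U.
```

View pics/m.png

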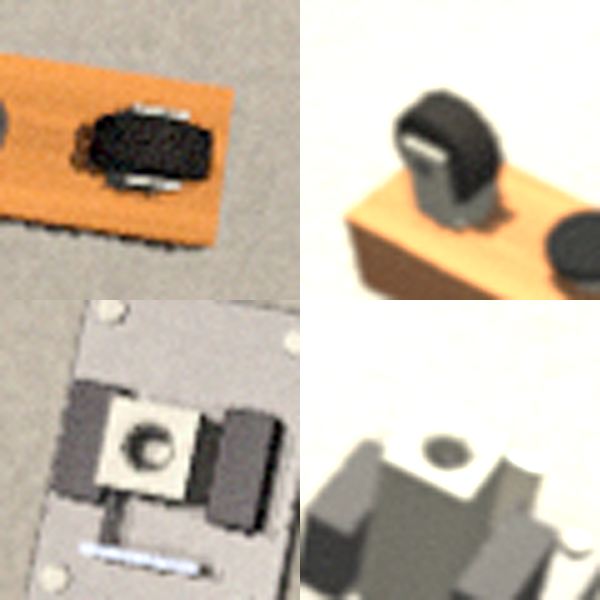

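The crop confirms the choice: black wheel, bright steel cheeks, standing in the block's end hole, with the axle about along world x (tilted about 10°). The socket mouth shows clearly. I'll look at the socket with the wrist camera on the way.

```bash
cat >> h.py <<'E'
def go(X,yaw):
    p,R=tool();T=Ro.from_euler('xyz',[-np.pi/2,0,yaw]).as_matrix()
    print('turn',np.round(Ro.from_matrix(R.T@T).as_rotvec(degrees=True)/5,3),'shift cm',np.round(R.T@(np.array(X)-p)*100,2))
E
python3 -c "
from h import *
go([.5,.135,.215],-.17)"
```

```text
turn [ 7.0000e-03  1.6444e+01 -9.0000e-03] shift cm [-27.05  -0.97 -43.62]
```

>>> {"fn": "send_rows", "kwargs": {"series": "0 16.44 0 -27 -1 -43.6 1;0 16.44 0 -27 -1 -43.6 1;0 16.44 0 -27 -1 -43.6 1;0 16.44 0 -27 -1 -43.6 1;0 16.44 0 -27 -1 -43.6 1;0 16.44 0 -27 -1 -43.6 1;0 16.44 0 -27 -1 -43.6 1;0 16.44 0 -27 -1 -43.6 1;0 16.44 0 -27 -1 -43.6 1;0 16.44 0 -27 -1 -43.6 1"}}

```text
time_s: 0.98
ee_pos: [0.4382, 0.2068, 0.2137]
eef_rot: [-1.571, -0.0, 0.009]
force: [0.6, 1.3, 0.5]
grip_width: 0.094
```

```bash
python3 -c "
from h import *
go([.5,.135,.215],-.17)"
```

```text
turn [-1.000e-03  2.049e+00  1.000e-03] shift cm [ 6.12 -0.13 -7.23]
```

>>> {"fn": "send_rows", "kwargs": {"series": "0 2 0 6 0 -7 1;0 2 0 6 0 -7 1;0 2 0 6 0 -7 1;0 2 0 6 0 -7 1;0 2 0 6 0 -7 1;0 2 0 6 0 -7 1;0 2 0 6 0 -7 1;0 2 0 6 0 -7 1;0 2 0 6 0 -7 1;0 2 0 6 0 -7 1"}}

```text
time_s: 1.82
ee_pos: [0.4981, 0.1401, 0.2137]
eef_rot: [-1.571, -0.0, -0.159]
force: [-0.5, -0.1, -0.5]
grip_width: 0.0942
```

```bash
python3 - <<'E'
from h import *
p,R=tool();s=get_obs();print(p,s['eef_rot'],s['force'])
np.savez('w1.npz',p=p,R=R);im=camera('wrist')[:,:,::-1];cv2.imwrite('pics/w1.png',im)
print(wproj([.499,.135,.115]))
E
```

```text
[0.49808469 0.14010304 0.21367358] [-1.57072041e+00 -1.61968907e-04 -1.58567478e-01] [-0.48924605 -0.13838369 -0.50510354]
[285.56650712 220.4736278 ]
```

View pics/w1.png

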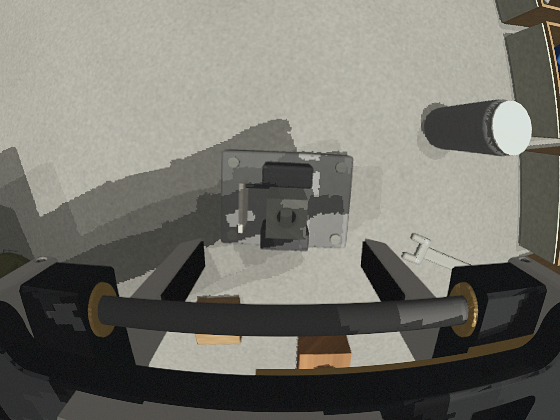

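The wrist view shows the leg's top square around (287,217), with the socket hole in its middle at about (287,216), and the base and guides around it.

```bash
python3 - <<'E'
from h import *
im=cv2.imread('pics/w1.png',0)
c=im[188:246,258:318]
print('\n'.join(' '.join('%3d'%v for v in r[::2]) for r in c[::2]))
E
```

```text
54  45  45  45  41  40  68  66  66  67  70  70  72  70  70  70  72  74  73  73  62  61  51  68  70  58  77 180 174 176
 69  67  68  67  68  71  65  68  64  66  67  68  67  70  68  71  69  70  68  69  72  69  71  98  98  99  99 104 173 173
 68  69  69  69  68  66  65  67  65  66  64  67  68  68  69  70  70  72  71  68  70  70  68  68  99  98  98  93 177 173
 66  70  69  69  66  66  64  66  64  66  66  70  70  69  69  69  72  71  68  68  69  72  70  68  99  96  99  92 175 168
 68  68  67  67  66  66  65  65  65  66  66  64  65  71  67  68  70  72  72  69  69  71  69  69  82  96  62  61 149 149
 65  67  67  68  69  68  67  70  66  67  69  65  64  74  70  72  67  71  69  68  67  69  70  70  67  98  64  65  66  64
 70  68  67  69  70  77  75  76  78  77  76  77 110 112 111 112 111 114 115 115 115 115 105 103 103  96  67  66  68  66
 67  67  69  67  72  73  73  75  75  77  76  82 114 109 107 111 111 110 111 115 112 112 111 109 108  63  66  65  67  65
 71  67  67  68  68  75  74  71  76  75  76  73  71 111 111 107 111 107 107 109 113 112 112 113 112  63  64  67  66  63
 67  67  67  67  70  
[... 1678 characters left out ...]
  74  76  75  77  77  74  75  75  72  72  73  73  77  76  78  75  75  70 107  47  47 146 143 160 142
149  81  33  33  77  77  76  74  75  76  78  77  74  76  73  74  73  75  75  78  79  77  73 109 103  77 144 144 145 143
148  81  39  37  44  41  43  58  58  62  67  67  72  72  70  71  73  70  69  73  79  79  77  71 102  95 145 144 145 145
147  80  38  36  39  35  34  36  47  48  46  47  49  44  49  43  43  40  99  98  89 102 103 103 103  83 144 144 144 140
150  67  36  38  36  37  36  39  44  49  45  49  47  64  59  60  61  96  94  96  94  95  99 100 102  99 143 143 143 141
126  62  39  38  38  34  37  36  45  46  43  43  42  95  93  94  94  94  94  91  92  98  97  99  99 106 146 144 144 142
```

```bash
python3 - <<'E'
from h import *
d=np.load('w1.npz');pR=(d['p'],d['R'])
for uv in[(286.7,218.2),(268,200),(307.5,200),(265.5,237.5),(306.3,237.5)]:
    o,r=wray(uv,pR);print(uv,o+r*(.115-o[2])/r[2])
# same from the fixed views, sub-pixel hole by hand from the montage (x5): top (150,448)->, scene (447,452)
for n,u in(('top',(190-30+150/5,233-30+148/5)),('scene',(373-30+147/5,210-30+152/5))):print(n,plane(n,u,.115))
go([.487,-.255,.19],-.17)
E
```

```text
(286.7, 218.2) [0.50024786 0.13701873 0.115     ]
(268, 200) [0.4866704  0.15578774 0.115     ]
(307.5, 200) [0.52076818 0.15034038 0.115     ]
(265.5, 237.5) [0.47865249 0.12235125 0.115     ]
(306.3, 237.5) [0.51488975 0.11652907 0.115     ]
top [0.49809935 0.13292684 0.115     ]
scene [0.50309339 0.13674061 0.115     ]
turn [-0.001  0.128  0.001] shift cm [  5.14   2.36 -39.18]
```

>>> {"fn": "send_rows", "kwargs": {"series": "0 0 0 5.1 2.2 -39 1;0 0 0 5.1 2.2 -39 1;0 0 0 5.1 2.2 -39 1;0 0 0 5.1 2.2 -39 1;0 0 0 5.1 2.2 -39 1;0 0 0 5.1 2.2 -39 1;0 0 0 5.1 2.2 -39 1;0 0 0 5.1 2.2 -39 1;0 0 0 5.1 2.2 -39 1;0 0 0 5.1 2.2 -39 1"}}

```text
time_s: 2.7
ee_pos: [0.4859, -0.2575, 0.1912]
eef_rot: [-1.571, 0.0, -0.162]
force: [-0.7, 0.2, -0.2]
grip_width: 0.0943
```

>>> {"fn": "send_rows", "kwargs": {"series": "0 0 0 0 0 0 1;0 0 0 0 0 0 1;0 0 0 0 0 0 1;0 0 0 0 0 0 1;0 0 0 0 0 0 1;0 0 0 0 0 0 1;0 0 0 0 0 0 1;0 0 0 0 0 0 1;0 0 0 0 0 0 1;0 0 0 0 0 0 1"}}

```text
time_s: 3.53
ee_pos: [0.4868, -0.2535, 0.1916]
eef_rot: [-1.571, -0.0, -0.159]
force: [-0.2, 0.5, 0.8]
grip_width: 0.0938
```

```bash
python3 - <<'E'
from h import *
p,R=tool();s=get_obs();print(p,s['eef_rot'],s['force'])
np.savez('w2.npz',p=p,R=R);im=camera('wrist')[:,:,::-1];cv2.imwrite('pics/w2.png',im)
u=wproj([.484,-.266,.105]);print(u)
x,y=u.astype(int)-60;print(x,y);cv2.imwrite('pics/w2c.png',cv2.resize(im[y:y+120,x:x+120],(600,600),interpolation=cv2.INTER_CUBIC))
E
```

```text
[ 0.48675595 -0.25347314  0.19159562] [-1.57082413e+00 -5.55550505e-05 -1.59432171e-01] [-0.17891566  0.49957034  0.78310872]
[282.94418151 233.00485055]
222 173
```

View pics/w2c.png

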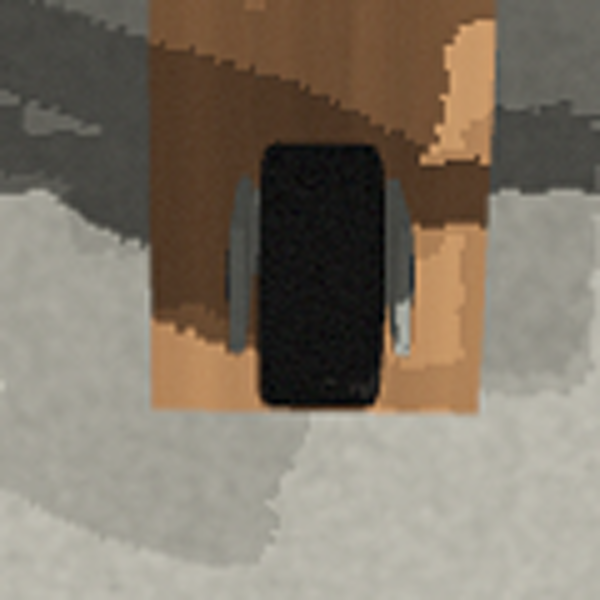

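```bash
python3 - <<'E'
from h import *
d=np.load('w2.npz');pR=(d['p'],d['R'])
o,_=wray((0,0),pR);print('cam',o)
for c,z in[((321.5,275.5),.08),((320,265),.091),((320,265),.085),((150,410),.045),((479,410),.045)]:
    o,r=wray(np.array(c)/5+(222,173),pR);print(c,o+r*(z-o[2])/r[2])
o,r=wray(np.array((321.5,275.5))/5+(222,173),pR);X=o+r*(.08-o[2])/r[2]
go([X[0],X[1],.058],-.1594)
E
```

```text
cam [ 0.49668253 -0.18696309  0.37177738]
(321.5, 275.5) [ 0.4866895  -0.26913562  0.08      ]
(320, 265) [ 0.48710661 -0.26406354  0.091     ]
(320, 265) [ 0.48690198 -0.26571111  0.085     ]
(150, 410) [ 0.4444399  -0.30288464  0.045     ]
(479, 410) [ 0.51422599 -0.31416192  0.045     ]
turn [ 0.    -0.001  0.   ] shift cm [ 0.24 13.36 -1.54]
```

Wheel and cheeks are square to the tool, with the caster axis at (0.4865, -0.269). The hole position from the block's end edge agrees. I'll descend now.

>>> {"fn": "send_rows", "kwargs": {"series": "0 0 0 0.2 2 -1.5 1;0 0 0 0.2 4 -1.5 1;0 0 0 0.2 6 -1.5 1;0 0 0 0.2 8 -1.5 1;0 0 0 0.2 10 -1.5 1;0 0 0 0.2 11.5 -1.5 1;0 0 0 0.2 12.5 -1.5 1;0 0 0 0.2 13.1 -1.5 1;0 0 0 0.2 13.3 -1.5 1;0 0 0 0.2 13.3 -1.5 1"}}

```text
time_s: 4.42
ee_pos: [0.4865, -0.2688, 0.0588]
eef_rot: [-1.571, -0.0, -0.16]
force: [-0.2, -1.4, 0.3]
grip_width: 0.0943
```

>>> {"fn": "send_rows", "kwargs": {"newtons": 40, "series": "0 0 0 0 0 0 0;0 0 0 0 0 0 -0.2;0 0 0 0 0 0 -0.5;0 0 0 0 0 0 -0.5;0 0 0 0 0 0 -0.5;0 0 0 0 0 0 -0.5;0 0 0 0 0 0 -0.5;0 0 0 0 0 0 -0.5;0 0 0 0 0 0 -0.5;0 0 0 0 0 0 -0.5"}}

```text
time_s: 5.25
ee_pos: [0.4864, -0.2687, 0.0586]
eef_rot: [-1.571, -0.0, -0.16]
force: [0.8, 0.5, -0.1]
grip_width: 0.0323
```

```bash
python3 - <<'E'
from h import *
p,R=tool();s=get_obs();print(p,s['eef_rot'],s['force'],s['moment'],s['grip_width'])
E
```

```text
[ 0.48637198 -0.26869208  0.05858687] [-1.57080929e+00 -1.31291127e-04 -1.59566772e-01] [ 0.77124807  0.49641102 -0.12758428] [-0.0855325  -0.05686476 -0.02881286] 0.03230822688889783
```

Gripped. Lifting straight up.

>>> {"fn": "send_rows", "kwargs": {"series": "0 0 0 0 -0.5 0 -0.5;0 0 0 0 -1.5 0 -0.5;0 0 0 0 -3 0 -0.5;0 0 0 0 -5 0 -0.5;0 0 0 0 -7 0 -0.5;0 0 0 0 -9 0 -0.5;0 0 0 0 -11 0 -0.5;0 0 0 0 -12.5 0 -0.5;0 0 0 0 -13.4 0 -0.5;0 0 0 0 -13.4 0 -0.5"}}

```text
time_s: 6.08
ee_pos: [0.4869, -0.269, 0.195]
eef_rot: [-1.572, -0.003, -0.16]
force: [0.4, -0.1, -0.8]
grip_width: 0.0325
```

```bash
python3 - <<'E'
from h import *
s=get_obs();print(s['ee_pos'],s['force'],s['grip_width'])
go([.5002,.1365,.192],-.1596)
E
```

```text
[ 0.48686663 -0.26900093  0.19497145] [ 0.35026349 -0.07445867 -0.81823294] 0.03251024392976529
turn [0.016 0.001 0.036] shift cm [-5.13  0.23 40.25]
```

>>> {"fn": "send_rows", "kwargs": {"series": "0 0 0 -0.2 0 1.5 -0.5;0 0 0 -0.6 0 5 -0.5;0 0 0 -1.1 0 9 -0.5;0 0 0 -1.7 0 13 -0.5;0 0 0 -2.2 0 17 -0.5;0 0 0 -2.7 0 21 -0.5;0 0 0 -3.2 0 25 -0.5;0 0 0 -3.7 0 29 -0.5;0 0 0 -4.2 0 33 -0.5;0 0 0 -4.7 0 37 -0.5"}}

```text
time_s: 6.92
ee_pos: [0.4974, 0.1066, 0.1916]
eef_rot: [-1.571, 0.002, -0.159]
force: [0.3, 0.7, -1.5]
grip_width: 0.0328
```

>>> {"fn": "send_rows", "kwargs": {"series": "0 0 0 -0.3 0 2.2 -0.5;0 0 0 -0.4 0 3.3 -0.5;0 0 0 -0.4 0 3.3 -0.5;0 0 0 -0.4 0 3.3 -0.5;0 0 0 -0.4 0 3.3 -0.5;0 0 0 -0.4 0 3.3 -0.5;0 0 0 -0.4 0 3.3 -0.5;0 0 0 -0.4 0 3.3 -0.5;0 0 0 -0.4 0 3.3 -0.5;0 0 0 -0.4 0 3.3 -0.5"}}

```text
time_s: 7.75
ee_pos: [0.5, 0.137, 0.1926]
eef_rot: [-1.571, -0.0, -0.16]
force: [0.2, -1.1, -1.8]
grip_width: 0.0326
```

```bash
python3 - <<'E'
from h import *
p,R=tool();s=get_obs();print(p,s['eef_rot'],s['force'],s['moment'],s['grip_width'])
np.savez('w3.npz',p=p,R=R);w=camera('wrist')[:,:,::-1];im=camera('scene')[:,:,::-1];t=camera('top')[:,:,::-1]
for n,i in(('w3',w),('s3',im),('t3',t)):cv2.imwrite(f'pics/{n}.png',i)
go([.5002,.1365,.192],-.1596)
o=p-[0,0,.0136]
print('tip',proj('scene',o-[0,0,.033]),'org',proj('scene',o),'sock',proj('scene',np.array([.5002,.1365,.115])), 'wproj',wproj(o+[0,0,.035],(p,R)))
x,y=340,150;a=cv2.resize(im[y:y+90,x:x+75],(500,600),interpolation=cv2.INTER_CUBIC)
a2=cv2.resize(w[140:290,245:320],(300,600),interpolation=cv2.INTER_CUBIC)
cv2.imwrite('pics/m3.png',np.clip(np.hstack([a,a2]).astype(float)*1.5,0,255).astype(np.uint8))
E
```

```text
[0.50003266 0.13703822 0.19260364] [-1.57076168e+00 -5.05659133e-05 -1.59988770e-01] [ 0.21076271 -1.07569141 -1.82717573] [-0.04280797  0.10264931  0.03618427] 0.03264948320857163
turn [-0.    -0.     0.001] shift cm [ 0.03  0.06 -0.07]
tip [375.57625392 197.84071285] org [378.47623206 184.83106626] sock [372.70487393 209.34310271] wproj [284.33414452 268.53457573]
```

View pics/m3.png

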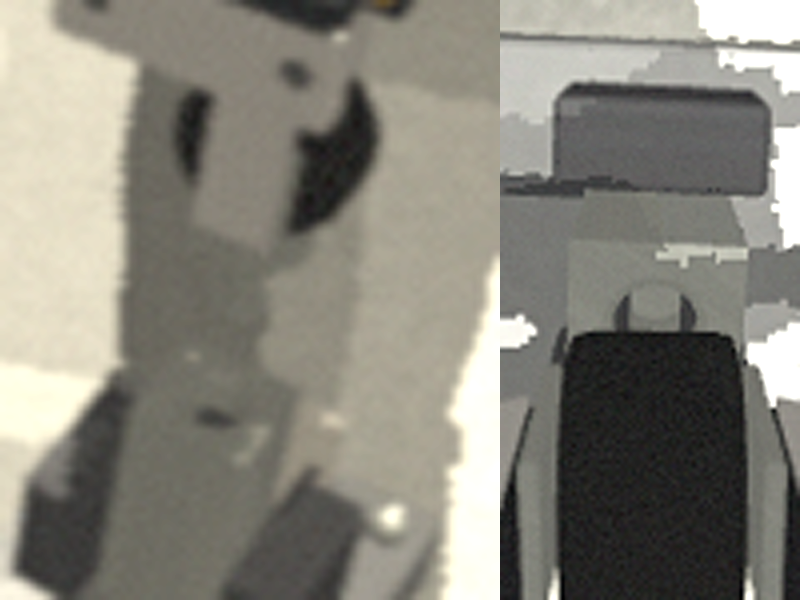

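The caster hangs straight in the grip. The wheel edge in the wrist view is at row 222.5 against 222.3 predicted, and its centre column 283.3 matches the socket hole's 283.8. Inserting in stages.

>>> {"fn": "send_rows", "kwargs": {"newtons": 60, "series": "0 0 0 0 0.5 0 -0.5;0 0 0 0 1 -0.05 -0.5;0 0 0 0 1.5 -0.05 -0.5;0 0 0 0 2 -0.05 -0.5;0 0 0 0 2.5 -0.05 -0.5;0 0 0 0 3 -0.05 -0.5;0 0 0 0 3.4 -0.05 -0.5;0 0 0 0 3.7 -0.05 -0.5;0 0 0 0 4 -0.05 -0.5;0 0 0 0 4 -0.05 -0.5"}}

```text
time_s: 8.73
ee_pos: [0.4997, 0.1368, 0.152]
eef_rot: [-1.571, 0.001, -0.16]
force: [0.0, -0.6, -2.0]
grip_width: 0.0324
```

>>> {"fn": "send_rows", "kwargs": {"series": "0 0 0 0 0.2 0 -0.5;0 0 0 0 0.4 0 -0.5;0 0 0 0 0.6 0 -0.5;0 0 0 0 0.8 0 -0.5;0 0 0 0 1 0 -0.5;0 0 0 0 1 0 -0.5;0 0 0 0 1 0 -0.5;0 0 0 0 1 0 -0.5;0 0 0 0 1 0 -0.5;0 0 0 0 1 0 -0.5"}}

```text
time_s: 9.57
ee_pos: [0.5002, 0.1368, 0.1428]
eef_rot: [-1.571, -0.001, -0.16]
force: [3.7, -1.0, -0.2]
grip_width: 0.0329
```

```bash
cat > st.py <<'E'
from h import *
s=get_obs();print(s['time_s'],np.round(s['ee_pos'],5),s['eef_rot'],np.round(s['force'],2),np.round(s['moment'],3),s['grip_width'])
E
python3 st.py
```

```text
9.5667 [0.50022 0.13678 0.14281] [-1.57065526e+00 -8.97799665e-04 -1.59554777e-01] [ 3.73 -0.98 -0.24] [-0.203 -1.008 -0.005] 0.03286570287177181
```

>>> {"fn": "send_rows", "kwargs": {"series": "0 0 0 0.05 0 0 -0.5;0 0 0 0.05 0 0 -0.5;0 0 0 0.05 0.05 0 -0.5;0 0 0 0.05 0.1 0 -0.5;0 0 0 0.05 0.1 0 -0.5;0 0 0 0.05 0.1 0 -0.5;0 0 0 0.05 0.1 0 -0.5;0 0 0 0.05 0.1 0 -0.5;0 0 0 0.05 0.1 0 -0.5;0 0 0 0.05 0.1 0 -0.5"}}

```text
time_s: 10.4
ee_pos: [0.5004, 0.1368, 0.1417]
eef_rot: [-1.571, -0.0, -0.159]
force: [0.6, 0.4, 4.6]
grip_width: 0.0326
```

```bash
python3 st.py
```

```text
10.4 [0.5004  0.13682 0.14175] [-1.57067844e+00 -8.96394531e-05 -1.59450244e-01] [0.6  0.44 4.56] [-0.13  -0.137  0.003] 0.032622978453469946
```

>>> {"fn": "send_rows", "kwargs": {"series": "0 0 0 0 0.05 0 -0.5;0 0 0 0 0.1 0 -0.5;0 0 0 0 0.15 0 -0.5;0 0 0 0 0.2 0 -0.5;0 0 0 0 0.25 0 -0.5;0 0 0 0 0.3 0 -0.5;0 0 0 0 0.35 0 -0.5;0 0 0 0 0.4 0 -0.5;0 0 0 0 0.4 0 -0.5;0 0 0 0 0.4 0 -0.5"}}

```text
time_s: 11.23
ee_pos: [0.5001, 0.1367, 0.137]
eef_rot: [-1.571, 0.001, -0.16]
force: [1.5, -0.6, -3.0]
grip_width: 0.0328
```

```bash
python3 st.py
```

```text
11.2333 [0.50006 0.13673 0.13703] [-1.57109807e+00  1.10589462e-03 -1.59503205e-01] [ 1.55 -0.57 -2.97] [ 0.063 -0.314 -0.007] 0.032792254960447215
```

The push force dropped to the caster's weight alone, so the bulb has passed the clip. Going on to the shoulder.

>>> {"fn": "send_rows", "kwargs": {"series": "0 0 0 0 0.1 0 -0.5;0 0 0 0 0.2 0 -0.5;0 0 0 0 0.3 0 -0.5;0 0 0 0 0.4 0 -0.5;0 0 0 0 0.5 0 -0.5;0 0 0 0 0.6 0 -0.5;0 0 0 0 0.68 0 -0.5;0 0 0 0 0.75 0 -0.5;0 0 0 0 0.75 0 -0.5;0 0 0 0 0.75 0 -0.5"}}

```text
time_s: 12.07
ee_pos: [0.5004, 0.1367, 0.13]
eef_rot: [-1.571, 0.0, -0.16]
force: [0.2, 0.8, -1.5]
grip_width: 0.0328
```

```bash
python3 st.py
```

```text
12.0667 [0.50035 0.13673 0.13   ] [-1.57087321e+00  1.86426990e-04 -1.59551399e-01] [ 0.19  0.83 -1.5 ] [-0.07   0.073  0.048] 0.03277378146162507
```

>>> {"fn": "send_rows", "kwargs": {"series": "0 0 0 0 0.05 0 -0.5;0 0 0 0 0.1 0 -0.5;0 0 0 0 0.15 0 -0.5;0 0 0 0 0.18 0 -0.5;0 0 0 0 0.2 0 -0.5;0 0 0 0 0.2 0 -0.5;0 0 0 0 0.2 0 -0.5;0 0 0 0 0.2 0 -0.5;0 0 0 0 0.2 0 -0.5;0 0 0 0 0.2 0 -0.5"}}

```text
time_s: 12.9
ee_pos: [0.5004, 0.1367, 0.1285]
eef_rot: [-1.571, -0.0, -0.16]
force: [-3.1, -0.8, 6.3]
grip_width: 0.0326
```

```bash
python3 st.py
```

```text
12.9 [0.50043 0.13674 0.12854] [-1.57072431e+00 -2.69811684e-04 -1.59530762e-01] [-3.06 -0.79  6.31] [-0.205  0.712 -0.011] 0.03259327389149749
```

>>> {"fn": "send_rows", "kwargs": {"series": "0 0 0 0 0.03 0 -0.5;0 0 0 0 0.05 0 -0.5;0 0 0 0 0.05 0 -0.5;0 0 0 0 0.05 0 -0.5;0 0 0 0 0.05 0 -0.5;0 0 0 0 0.05 0 -0.5;0 0 0 0 0.05 0 -0.5;0 0 0 0 0.05 0 -0.5;0 0 0 0 0.05 0 -0.5;0 0 0 0 0.05 0 -0.5"}}

```text
time_s: 13.73
ee_pos: [0.5005, 0.1367, 0.1285]
eef_rot: [-1.571, -0.0, -0.16]
force: [-5.8, -1.4, 11.3]
grip_width: 0.0326
```

```bash
python3 st.py
```

```text
13.7333 [0.50046 0.13675 0.12851] [-1.57064658e+00 -4.82396712e-04 -1.59508912e-01] [-5.76 -1.41 11.28] [-0.274  1.281 -0.033] 0.0326377140666078
```

The caster is down hard at z = 0.1285, the home height, with no give under about 13 N. Now easing up through the play in small steps. One mm of command should give about 6 N.

>>> {"fn": "send_rows", "kwargs": {"series": "0 0 0 0 -0.02 0 -0.5;0 0 0 0 -0.04 0 -0.5;0 0 0 0 -0.06 0 -0.5;0 0 0 0 -0.08 0 -0.5;0 0 0 0 -0.1 0 -0.5;0 0 0 0 -0.12 0 -0.5;0 0 0 0 -0.14 0 -0.5;0 0 0 0 -0.16 0 -0.5;0 0 0 0 -0.18 0 -0.5;0 0 0 0 -0.2 0 -0.5"}}

```text
time_s: 14.57
ee_pos: [0.5004, 0.1367, 0.1295]
eef_rot: [-1.571, 0.0, -0.16]
force: [-0.8, -0.5, -2.4]
grip_width: 0.033
```

>>> {"fn": "send_rows", "kwargs": {"series": "0 0 0 0 -0.01 0 -0.5;0 0 0 0 -0.02 0 -0.5;0 0 0 0 -0.03 0 -0.5;0 0 0 0 -0.04 0 -0.5;0 0 0 0 -0.05 0 -0.5;0 0 0 0 -0.06 0 -0.5;0 0 0 0 -0.07 0 -0.5;0 0 0 0 -0.08 0 -0.5;0 0 0 0 -0.09 0 -0.5;0 0 0 0 -0.1 0 -0.5"}}

```text
time_s: 15.4
ee_pos: [0.5004, 0.1367, 0.1306]
eef_rot: [-1.571, 0.0, -0.16]
force: [-0.6, 0.8, -1.7]
grip_width: 0.0325
```

```bash
python3 st.py
```

```text
15.4 [0.50039 0.13674 0.13056] [-1.57082384e+00  5.70471536e-05 -1.59543025e-01] [-0.58  0.77 -1.67] [-0.03   0.085  0.013] 0.032505535650126864
```

>>> {"fn": "send_rows", "kwargs": {"series": "0 0 0 0 -0.01 0 -0.5;0 0 0 0 -0.02 0 -0.5;0 0 0 0 -0.03 0 -0.5;0 0 0 0 -0.04 0 -0.5;0 0 0 0 -0.05 0 -0.5;0 0 0 0 -0.06 0 -0.5;0 0 0 0 -0.07 0 -0.5;0 0 0 0 -0.08 0 -0.5;0 0 0 0 -0.09 0 -0.5;0 0 0 0 -0.1 0 -0.5"}}

```text
time_s: 16.23
ee_pos: [0.5004, 0.1367, 0.1316]
eef_rot: [-1.571, -0.0, -0.16]
force: [-0.3, 0.2, -2.2]
grip_width: 0.0329
```

>>> {"fn": "send_rows", "kwargs": {"series": "0 0 0 0 -0.01 0 -0.5;0 0 0 0 -0.02 0 -0.5;0 0 0 0 -0.03 0 -0.5;0 0 0 0 -0.04 0 -0.5;0 0 0 0 -0.05 0 -0.5;0 0 0 0 -0.06 0 -0.5;0 0 0 0 -0.07 0 -0.5;0 0 0 0 -0.08 0 -0.5;0 0 0 0 -0.09 0 -0.5;0 0 0 0 -0.1 0 -0.5"}}

```text
time_s: 17.07
ee_pos: [0.5004, 0.1367, 0.1324]
eef_rot: [-1.571, 0.0, -0.16]
force: [0.1, 0.1, -4.2]
grip_width: 0.0325
```

>>> {"fn": "send_rows", "kwargs": {"series": "0 0 0 0 -0.01 0 -0.5;0 0 0 0 -0.02 0 -0.5;0 0 0 0 -0.03 0 -0.5;0 0 0 0 -0.04 0 -0.5;0 0 0 0 -0.05 0 -0.5;0 0 0 0 -0.06 0 -0.5;0 0 0 0 -0.07 0 -0.5;0 0 0 0 -0.08 0 -0.5;0 0 0 0 -0.09 0 -0.5;0 0 0 0 -0.1 0 -0.5"}}

```text
time_s: 17.9
ee_pos: [0.5003, 0.1367, 0.1333]
eef_rot: [-1.571, 0.001, -0.16]
force: [2.1, 1.4, -13.1]
grip_width: 0.0327
```

```bash
cat > av.py <<'E'
from h import *
F=[];Z=[]
for i in range(6):
    camera('top');s=get_obs();F.append(s['force'][2]);Z.append(s['ee_pos'][2])
print(s['time_s'],np.round(F,2),np.mean(F),np.mean(Z),s['force'],s['grip_width'])
E
python3 av.py
```

```text
18.2 [-13.02 -13.01 -13.55 -14.43 -14.01 -14.06] -13.679415831512165 0.13331859540806 [  1.22499464   0.89273198 -14.05826434] 0.03273264358668316
```

>>> {"fn": "send_rows", "kwargs": {"series": "0 0 0 0 -0.01 0 -0.5;0 0 0 0 -0.01 0 -0.5;0 0 0 0 -0.02 0 -0.5;0 0 0 0 -0.02 0 -0.5;0 0 0 0 -0.03 0 -0.5;0 0 0 0 -0.03 0 -0.5;0 0 0 0 -0.03 0 -0.5;0 0 0 0 -0.03 0 -0.5;0 0 0 0 -0.03 0 -0.5;0 0 0 0 -0.03 0 -0.5"}}

```text
time_s: 19.03
ee_pos: [0.5003, 0.1367, 0.1337]
eef_rot: [-1.571, 0.0, -0.16]
force: [1.8, 0.5, -18.1]
grip_width: 0.0326
```

```bash
python3 av.py
```

```text
19.3333 [-17.61 -17.56 -17.6  -17.95 -18.31 -17.92] -17.82755489005058 0.13376814208157142 [  1.26023834   0.05245921 -17.92212438] 0.03259403544679633
```

The pull on the leg is now about 16 N (17.8 N less about 1.9 N hanging). Trimming down slightly and holding.

>>> {"fn": "send_rows", "kwargs": {"series": "0 0 0 0 0.008 0 -0.5;0 0 0 0 0.008 0 -0.5;0 0 0 0 0.008 0 -0.5;0 0 0 0 0.008 0 -0.5;0 0 0 0 0.008 0 -0.5;0 0 0 0 0.008 0 -0.5;0 0 0 0 0.008 0 -0.5;0 0 0 0 0.008 0 -0.5;0 0 0 0 0.008 0 -0.5;0 0 0 0 0.008 0 -0.5"}}

```text
time_s: 20.17
ee_pos: [0.5004, 0.1367, 0.1338]
eef_rot: [-1.571, 0.0, -0.16]
force: [0.2, -0.4, -18.6]
grip_width: 0.033
```

```bash
python3 av.py
```

```text
20.4667 [-18.17 -17.44 -17.64 -18.11 -17.68 -17.68] -17.78808004247963 0.13375855737293804 [ -0.07753639  -0.04167805 -17.68053238] 0.03239676868512596
```

The pull held at about 15.9 N for roughly 1.5 s, with no sign of slipping. Now easing back down to home.

>>> {"fn": "send_rows", "kwargs": {"series": "0 0 0 0 0.03 0 -0.5;0 0 0 0 0.08 0 -0.5;0 0 0 0 0.15 0 -0.5;0 0 0 0 0.22 0 -0.5;0 0 0 0 0.3 0 -0.5;0 0 0 0 0.38 0 -0.5;0 0 0 0 0.46 0 -0.5;0 0 0 0 0.54 0 -0.5;0 0 0 0 0.58 0 -0.5;0 0 0 0 0.58 0 -0.5"}}

```text
time_s: 21.3
ee_pos: [0.5008, 0.1368, 0.1286]
eef_rot: [-1.57, -0.001, -0.16]
force: [-0.2, -0.1, 3.8]
grip_width: 0.033
```

```bash
python3 av.py
```

```text
21.6 [4.64 5.22 4.52 5.56 5.62 5.56] 5.187975958035636 0.12854068258520676 [-1.25537942  1.15197498  5.5643721 ] 0.03250090272716684
```

>>> {"fn": "send_rows", "kwargs": {"series": "0 0 0 0 0 0 -0.2;0 0 0 0 0 0 0;0 0 0 0 0 0 0.3;0 0 0 0 0 0 0.6;0 0 0 0 0 0 0.8;0 0 0 0 0 0 0.8;0 0 0 0 0 0 0.8;0 0 0 0 0 0 0.8;0 0 0 0 0 0 0.8;0 0 0 0 0 0 0.8"}}

```text
time_s: 22.43
ee_pos: [0.5004, 0.1367, 0.128]
eef_rot: [-1.571, 0.0, -0.16]
force: [-0.8, -0.0, -0.1]
grip_width: 0.0843
```

>>> {"fn": "send_rows", "kwargs": {"series": "0 0 0 0 -0.5 0 0.8;0 0 0 0 -1.5 0 0.8;0 0 0 0 -3 0 0.8;0 0 0 0 -5 0 0.8;0 0 0 0 -7 0 0.8;0 0 0 0 -9 0 0.8;0 0 0 0 -11 0 0.8;0 0 0 0 -12 0 0.8;0 0 0 0 -12 0 0.8;0 0 0 0 -12 0 0.8"}}

```text
time_s: 23.27
ee_pos: [0.5003, 0.1367, 0.2479]
eef_rot: [-1.571, -0.0, -0.16]
force: [0.4, -0.5, -1.0]
grip_width: 0.0845
```

```bash
python3 - <<'E'
from h import *
p,R=tool();print(p,get_obs()['force'],get_obs()['grip_width'])
w=camera('wrist')[:,:,::-1];s=camera('scene')[:,:,::-1]
X=np.array([.5003,.1367,.115])
for dz in(-.0,.035,.06):print(dz,proj('scene',X+[0,0,dz]),wproj(X+[0,0,dz]))
a=cv2.resize(s[120:270,310:450],(560,600),interpolation=cv2.INTER_CUBIC)
b=cv2.resize(w[170:320,255:315],(240,600),interpolation=cv2.INTER_CUBIC)
cv2.imwrite('pics/end.png',np.clip(np.hstack([a,b])*1.5,0,255).astype(np.uint8));cv2.imwrite('pics/send.png',s)
E
```

```text
[0.50033991 0.13670408 0.24787837] [ 0.3706894  -0.53086666 -1.02606518] 0.08451687739575849
-0.0 [372.79292795 209.4099075 ] [284.17176157 207.13137661]
0.035 [375.69810073 196.34757453] [284.25935586 215.54766368]
0.06 [377.88986142 186.49290839] [284.3352961  222.90401632]
```

View pics/end.png

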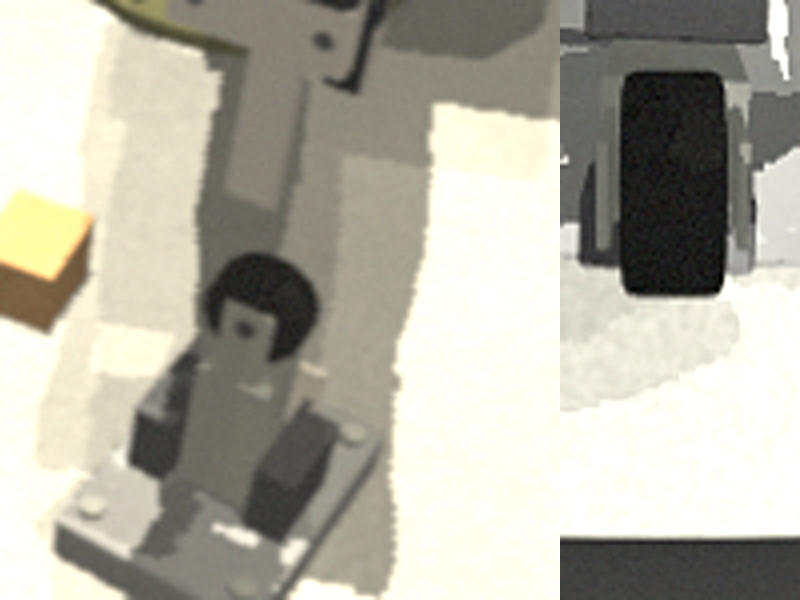

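View pics/send.png

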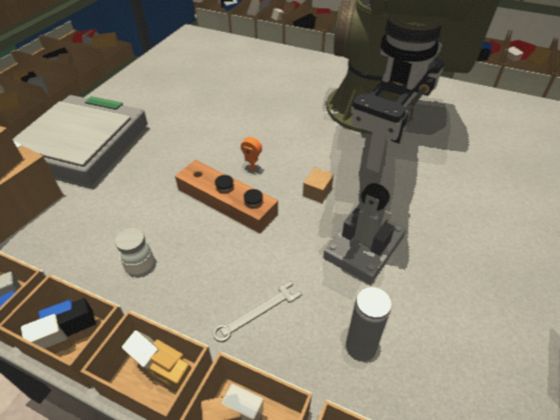

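The caster stands upright and seated in the leg. Its wheel is at scene (375,197) against (375.7,196.3) predicted for home. The feet, orange caster, carton, wrench, jar and can have not moved, and the gripper is clear. Handing in.

```bash
python3 -c "
from station import *
print(hand_in())"
```

```text
the job is handed in; nothing more can be done
None
```

I moved the caster from the block to the trolley leg, snapped it home, proved it with a pull, let go and handed in. I handed in at about 23 s of the 67 s allowed.

- **Seating:** The push force fell away as the bulb passed the clip. The shoulder then stopped hard at the home height (TCP z 0.1285 m against 0.1286 m expected).
- **Proof pull:** After about 4 mm of free play, I held the hand's pull at about 17.8 N for roughly 1.5 s. Less the 1.9 N measured with the caster hanging free, that is about 15.9 N on the leg. The highest single reading was 18.6 N, or about 16.7 N on the leg. I trimmed it slightly towards 15 N, but the reading did not change.
- **Release:** I eased back down to 0.1285 m with a light 5 N push, opened the gripper and lifted 12 cm clear.
- **Last check:** The final pictures show the caster upright and within about a pixel of where it should be when home. The feet, orange look-alike, carton, wrench, jar and can look unmoved.
- **Corrected on the way:** A side force of about 3.7 N appeared as the stem went in, and a 0.5 mm shift removed it. No final check failed.

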